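Snap the storage-box lid shut

ROBOT

A 6-joint arm with a two-finger parallel gripper is mounted at the origin on the work surface. World frame = base frame: x ahead of the robot, y to its left, z up, the work surface at z = 0. Lengths are in mm, angles in degrees, forces in N, time in s.
With the tool pointing down it reaches from about 325 to 925 mm from the base axis. Payload 3.1 kg.
Tool frame: the origin (TCP) lies at the very end of the fingers, on their centre line; the grasp point (between the pads) lies grasp_offset behind it (grasp_offset is the distance from the TCP to the grasp point, in mm); z points along the fingers, x is the direction in which the jaws open and shut, and the axes are right-handed (so a half turn about z gives the same grasp; the last joint's range is limited). The gripper opens to 85 mm and grips with 20 to 120 N. Pads are 22 mm wide; open, the fingers measure 114 mm over their backs; the gripper's body (76 mm by 85 mm) begins 54 mm behind the grasp point. The pads swing forward as they close: fully open they stand 13 mm farther back than shut.
Start: joints at [-82.288, 12.427, 92.441, -0, 75.132, -6.429], TCP at [152.71, -606.068, 200.6] pointing down, gripper open.
Joint ranges: [-157.48, 157.48], [-44.54, 120.13], [17.64, 146.25], [-64.5, 244.5], [7.68, 150.69], [-147.95, 147.95]. Speed limits (degrees/s): [159.86, 159.86, 180, 180, 180, 180].

INTERFACE

Orientations are given as [roll, pitch, yaw] about the fixed x, y, z axes, in that order (R = Rz(yaw) Ry(pitch) Rx(roll)).
In Python, from station import * gives the robot as it stands. Calls block until the motion is done:
- goto(position, orientation): joint-space move of the TCP to a pose.
- move_l(position, attitude=None, speed=150): straight line of the TCP; attitude=None keeps the orientation; speed is the mean speed in mm/s.
- move_j(angles): joint-space move.
- grip(opening, squeeze=None): finger opening in mm; squeeze is the grip in N (None keeps the last); returns when the fingers have stopped.
- wait(seconds).
- solve_ik(position, orientation): joint angles nearest the present ones, or None.
- get_obs(): the state.
- get_image(name): name is "scene" or "top"; returns the picture (420x560x3 uint8, red, green, blue); there is no depth.
- get_calibration(name): a dict with "fx", "fy", "cx", "cy" (pixels), "R" (3x3) and "t" (3): a world point X has camera coordinates R X + t. Camera axes: x right, y down, z forward; pixel columns grow to the right and rows downward; lengths in mm; the calibration is good to about 2 mm. A picture is of the moment at which its call begins. get_calibration takes no time and is no camera call.
A pose or a line that the arm cannot do raises Unreachable and nothing moves.
- sign_off(): hands the job in, once; it reports no verdict.
Trained networks look in the newest picture that a camera, given by its name, has taken for a name from the list of things; names that differ only in an ending like _2 or _b are one class to them, and where a whole thing is asked for, a point or a joint stands for the part that bears it (a point fixed in the world has none). Each returns a list of dicts, best first, with "score" (0 to 1); they miss things now and then, are a little off and sometimes report something else, mostly with a low value. They report only what shows in the picture. A call takes as long as a camera call.
- spot_in(name, camera): "extent" ([centre column, centre row, width, height] in pixels, round what is visible of it).
- regions_of(name, camera): "region" (420x560 bool, what is visible of it) and "extent" ([centre column, centre row, width, height] in pixels, round what is visible of it).
The state is a dict: "t": time; "joint_pos": joint angles; "qvel": joint speeds; "effort": joint torques, N m; "tcp_pos": TCP position; "ee_rot": TCP orientation; "wrist_force": force on the tool from outside, world axes, zero at the start; "moment": the same for the moment, N m; "grip_width": finger opening in mm.
Only numpy, scipy, OpenCV 4.12 (cv2) and the standard library are available. Lean on these libraries where they do the work, as an engineer would, in place of code of your own. Each camera call takes 0.05 s, during which the arm holds its last target. There are 200 camera calls.

TASK

The lid of the storage box on the desk is on, but its four corners still stand up: press each corner down with the fingertips until it clicks shut, flush with the rest of the rim. Do not pick up or tip the box or shove it out of its place, and leave the bottle, pen cup, tape roll and tin around it where they are. Finish with all four corners shut and the hand clear.

Things in the scene. Friction and masses are not known exactly. Their poses are not given: they have to be found in the camera images.
- box: loose storage box, 1.3 to 2.1 kg: clear tub 140 (x) by 190 (y) by 95 mm high under a pale lid 154 x 204 mm. Origin: centre of its underside; z up. Lid panel at height 100 mm; rim strips in the middle of each side (20 mm wide) end at 106 mm; a blue carrying grip (80 mm along y, top at 123 mm) stands in the middle. Each lid corner is a springy section that stands 9 mm too high until snapped down.
- corner_near_left_top (a point): centre of the flat top of one corner section (50 x 50 mm, 8 mm thick) of the lid, at x -52, y +77 mm in the box's frame; it moves with the section: 115 mm above the desk while unsnapped, 106 mm (flush with the rim strips) when shut
- corner_near_left (a joint): travel of that section straight down: 0 m standing open, 0.009 m snapped shut. It resists with about 8 N at first, less and less towards mid-travel, then snaps down by itself and stays; let go before mid-travel (4.5 mm) and it springs back up. Beyond 0.009 is a hard stop
- corner_near_right_top (a point): centre of the flat top of one corner section (50 x 50 mm, 8 mm thick) of the lid, at x -52, y -77 mm in the box's frame; it moves with the section: 115 mm above the desk while unsnapped, 106 mm (flush with the rim strips) when shut
- corner_near_right (a joint): travel of that section straight down: 0 m standing open, 0.009 m snapped shut. It resists with about 8 N at first, less and less towards mid-travel, then snaps down by itself and stays; let go before mid-travel (4.5 mm) and it springs back up. Beyond 0.009 is a hard stop
- corner_far_left_top (a point): centre of the flat top of one corner section (50 x 50 mm, 8 mm thick) of the lid, at x +52, y +77 mm in the box's frame; it moves with the section: 115 mm above the desk while unsnapped, 106 mm (flush with the rim strips) when shut
- corner_far_left (a joint): travel of that section straight down: 0 m standing open, 0.009 m snapped shut. It resists with about 8 N at first, less and less towards mid-travel, then snaps down by itself and stays; let go before mid-travel (4.5 mm) and it springs back up. Beyond 0.009 is a hard stop
- corner_far_right_top (a point): centre of the flat top of one corner section (50 x 50 mm, 8 mm thick) of the lid, at x +52, y -77 mm in the box's frame; it moves with the section: 115 mm above the desk while unsnapped, 106 mm (flush with the rim strips) when shut
- corner_far_right (a joint): travel of that section straight down: 0 m standing open, 0.009 m snapped shut. It resists with about 8 N at first, less and less towards mid-travel, then snaps down by itself and stays; let go before mid-travel (4.5 mm) and it springs back up. Beyond 0.009 is a hard stop
- bottle: clear plastic water bottle, 64 mm across, 190 mm tall, upright on the desk; bystander. Origin: centre of its underside, z up
- pen_cup: black pen cup, 72 mm across, 95 mm tall, its pens reach 136 mm; bystander. Origin: centre of its underside, z up
- tape_roll: roll of brown packing tape lying flat, 100 mm across, 48 mm high; bystander. Origin: centre of its underside
- stapler_tin: flat steel tin, 70 x 100 x 30 mm; bystander. Origin: centre of its underside

How it is judged:
By the outcome, as a careful person would: the job done as asked, in the order asked, and still so for the second after the job is handed in, with the robot touching nothing.
It also fails if it takes over 42 s, if anything falls off the work surface, if the arm or the gripper's body presses on something with over 40 N, if the wrist force passes 120 N, or if a joint passes its speed limit or range.

## Working session

There is one attempt and no reset: what is moved stays moved. The work goes in short steps, each a Python script; the robot and the scene stay as the last script left them, time stands still between calls to the robot, and variables do not carry over. Pictures are saved under pics/ and viewed, about 8 in all and at most 12, crops included, and the job is handed in when it is done.

```bash
mkdir -p pics; python3 - <<'E'
from station import *
import cv2,numpy as np
for c in ("scene","top"):
    im=get_image(c); cv2.imwrite(f"pics/{c}0.png",im[:,:,::-1])
    k=get_calibration(c); print(c,{a:np.round(v,3).tolist() for a,v in k.items()})
    for n in ["box","corner_near_left_top","corner_near_right_top","corner_far_left_top","corner_far_right_top","bottle","pen_cup","tape_roll","stapler_tin"]:
        print(n,[(np.round(d["extent"]).tolist(),round(d["score"],2)) for d in spot_in(n,c)][:5])
print(get_obs())
E
```

```text
scene {'fx': 523.814, 'fy': 523.814, 'cx': 275.88, 'cy': 206.537, 'R': [[0.776, 0.63, 0.0], [0.426, -0.524, -0.738], [-0.465, 0.573, -0.675]], 't': [-545.816, -66.632, 1459.672]}
box [([261.0, 223.0, 86.0, 78.0], 0.81), ([344.0, 232.0, 44.0, 32.0], 0.75), ([178.0, 245.0, 44.0, 42.0], 0.26), ([294.0, 225.0, 23.0, 23.0], 0.24)]
corner_near_left_top [([293.0, 193.0, 23.0, 14.0], 0.58)]
corner_near_right_top [([226.0, 194.0, 21.0, 21.0], 0.87)]
corner_far_left_top [([294.0, 226.0, 18.0, 24.0], 0.73)]
corner_far_right_top [([227.0, 228.0, 22.0, 22.0], 0.93)]
bottle [([314.0, 113.0, 23.0, 62.0], 0.55)]
pen_cup [([270.0, 281.0, 34.0, 58.0], 0.78), ([224.0, 228.0, 24.0, 25.0], 0.45)]
tape_roll [([178.0, 246.0, 42.0, 47.0], 0.56)]
stapler_tin [([343.0, 234.0, 45.0, 30.0], 0.74)]
top {'fx': 453.161, 'fy': 453.161, 'cx': 269.895, 'cy': 212.054, 'R': [[0.007, -1.0, 0.004], [-0.998, -0.007, -0.062], [0.062, -0.003, -0.998]], 't': [174.611, 563.101, 1153.829]}
box [([283.0, 224.0, 107.0, 107.0], 0.84)]
corner_near_left_top [([248.0, 213.0, 26.0, 25.0], 0.63), ([225.0, 166.0, 41.0, 46.0], 0.41)]
co
[... 353 characters left out ...]
in [([226.0, 164.0, 40.0, 46.0], 0.81)]
{'t': 1.0, 'joint_pos': array([-8.22892286e+01,  1.24259228e+01,  9.24405671e+01, -3.80777888e-04,
        7.51311637e+01, -6.42887387e+00]), 'qvel': array([-0.05834038, -0.18302795,  0.01821491,  0.0086999 , -0.00835898,
        0.01753006]), 'effort': array([-5.07903114e-04, -3.96903133e+01, -3.04264426e+01, -2.25449744e-04,
        6.73643626e-04,  8.12174051e-06]), 'tcp_pos': array([ 152.69814544, -606.08254248,  200.62090946]), 'ee_rot': array([ 1.79999372e+02, -2.29039127e-03, -7.58602570e+01]), 'wrist_force': array([ 0.78844722,  0.14975277, -0.8331642 ]), 'moment': array([ 0.00528159, -0.00859959, -0.02707296]), 'grip_width': 85.29915184788474}
```

```bash
cat > h.py <<'E'
import numpy as np, cv2
from station import *
C=np.array([[-52,77],[-52,-77],[52,77],[52,-77]],float)
NAMES=["near_left","near_right","far_left","far_right"]
def ray(cam,u,v,z):
    k=get_calibration(cam);R=np.array(k["R"]);t=np.array(k["t"])
    o=-R.T@t; d=R.T@np.array([(u-k["cx"])/k["fx"],(v-k["cy"])/k["fy"],1]); return o+d*(z-o[2])/d[2]
def proj(cam,X):
    k=get_calibration(cam);c=np.array(k["R"])@X+np.array(k["t"]); return c[0]/c[2]*k["fx"]+k["cx"],c[1]/c[2]*k["fy"]+k["cy"]
def fit(P):  # rigid 2D: P = R C + c
    c=P.mean(0);z=(C@[1,1j]).conj()@((P-c)@[1,1j]);a=np.angle(z)
    R=np.array([[np.cos(a),-np.sin(a)],[np.sin(a),np.cos(a)]]);return c,np.degrees(a),C@R.T+c
E
python3 - <<'E'
from h import *
S=[(293,193),(226,194),(294,226),(227,228)];T=[(248,213),(290,262),(278,186),(323,232)]
for cam,P in (("scene",S),("top",T)):
    Q=np.array([ray(cam,*p,115)[:2] for p in P]);c,a,F=fit(Q)
    print(cam,Q.round(0).tolist(),c.round(1),round(a,1),"res",(Q-F).round(0).tolist())
    im=cv2.imread(f"pics/{cam}0.png")
    s=3
    im=cv2.resize(im,None,fx=s,fy=s,interpolation=cv2.INTER_CUBIC)
    for i,f in enumerate(F):
        u,v=proj(cam,np.r_[f,115]); cv2.circle(im,(int(u*s),int(v*s)),3,(0,0,255),-1); cv2.putText(im,NAMES[i],(int(u*s)+5,int(v*s)),0,.5,(0,0,255),1)
    y,x=(120,140) if cam=="top" else (120,140)
    cv2.imwrite(f"pics/{cam}1.png",im[y*s:(y+195)*s,x*s:(x+240)*s])
for n,p,z in (("pen",(331,174),120),("tape",(339,274),48),("tin",(226,164),30),("bottle",(104,287),95)): print(n,ray("top",*p,z).round())
E
```

```text
scene [[567.0, 233.0], [445.0, 129.0], [637.0, 145.0], [525.0, 47.0]] [543.5 138.5] -48.9 res [[-1.0, 5.0], [-6.0, 2.0], [1.0, -5.0], [6.0, -2.0]]
top [[553.0, 230.0], [438.0, 131.0], [618.0, 160.0], [509.0, 53.0]] [529.8 143.5] -47.3 res [[2.0, -3.0], [1.0, 1.0], [-4.0, 2.0], [1.0, -0.0]]
pen [647.  34. 120.]
tape [406.   5.  48.]
tin [684. 292.  30.]
bottle [375. 573.  95.]
```

View pics/top1.png

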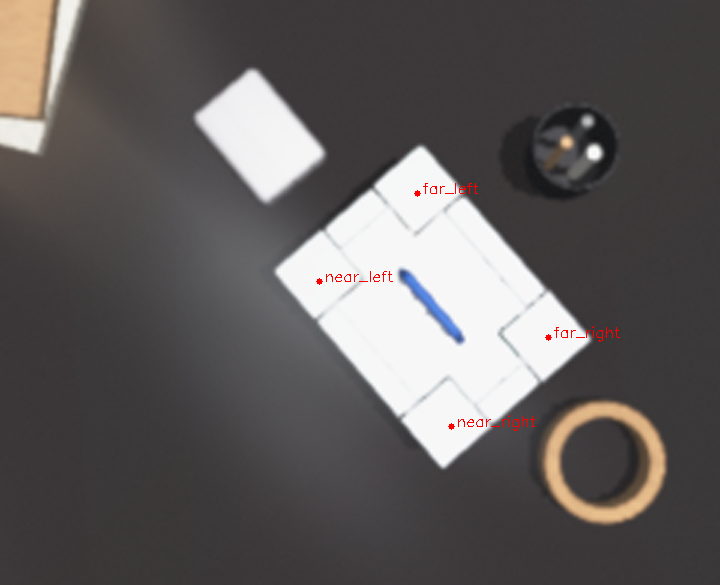

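View pics/scene1.png

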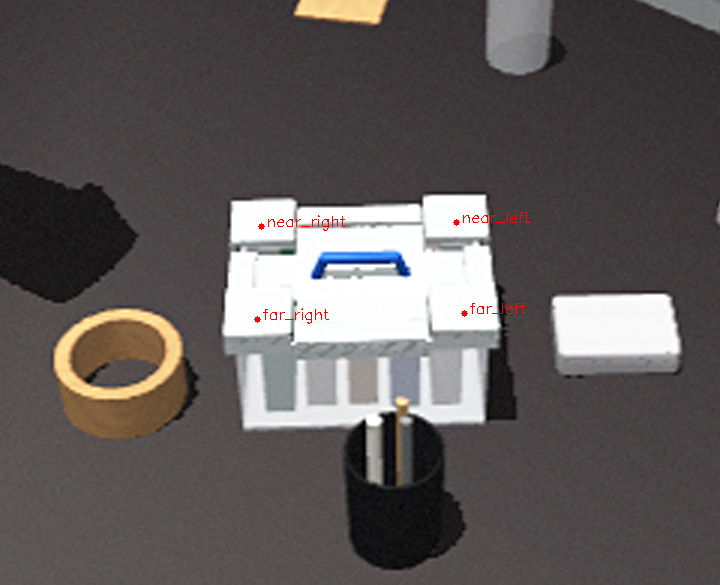

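The top view shows the box rotated about -48° with all four corners up. The tin is at crop (260,135), the pen cup at (575,150) and the tape at (605,462), all clear of the corners. In the scene view the marks sit about 2 px low because the extents include the side faces, so I'll refit from the visible lid corners.

```bash
python3 - <<'E'
from h import *
o=lambda x,y:(x/3+140-1/3,y/3+120-1/3)
T=[o(276,269),o(443,467),o(421,147),o(590,338)]; S=[o(263,220),o(456,217),o(260,312),o(464,310)]; S=[S[1],S[0],S[3],S[2]]
for cam,P in (("top",T),("scene",S)):
    Q=np.array([ray(cam,*p,115)[:2] for p in P]);
    c,a,F=fit(Q); print(c.round(1),round(a,1),F.round(1).tolist(),"res",(Q-F).round(0).tolist())
c,a,F=fit(np.array([ray("top",*p,115)[:2] for p in T]))
for f in F:
    for yaw in (a,a+90,a-90,a+180): 
        q=solve_ik([*f,150],[180,0,yaw]); print(yaw.round(),None if q is None else np.round(q))
E
```

```text
[534.3 145.7] -48.9 [[558.2, 235.5], [442.1, 134.2], [626.5, 157.1], [510.5, 55.9]] res [[3.0, 34.0], [-35.0, 3.0], [33.0, -2.0], [-2.0, -34.0]]
[538.4 144.2] -49.4 [[563.1, 233.8], [446.0, 133.7], [630.7, 154.8], [513.7, 54.6]] res [[-1.0, -0.0], [-1.0, 0.0], [1.0, -1.0], [1.0, 1.0]]
-49.0 [16. 13. 98. -0. 70. 65.]
41.0 [ 16.  13.  98.  -0.  70. -25.]
-139.0 None
131.0 [  16.   13.   98.    0.   70. -115.]
-49.0 [  8.  -5. 117.  -0.  68.  57.]
41.0 [  8.  -5. 117.  -0.  68. -33.]
-139.0 [  8.  -5. 117.   0.  68. 147.]
131.0 [   8.   -5.  117.    0.   68. -123.]
-49.0 [ 8. 17. 92. -0. 71. 57.]
41.0 [  8.  17.  92.  -0.  71. -33.]
-139.0 [  8.  17.  92.   0.  71. 147.]
131.0 [   8.   17.   92.    0.   71. -123.]
-49.0 [ -2.   2. 110.  -0.  68.  47.]
41.0 [ -2.   2. 110.  -0.  68. -43.]
-139.0 [ -2.   2. 110.   0.  68. 137.]
131.0 [  -2.    2.  110.    0.   68. -133.]
```

```bash
cat >> h.py <<'E'
F=(lambda a:C@np.array([[np.cos(a),-np.sin(a)],[np.sin(a),np.cos(a)]]).T+[536.2,145])(np.radians(-49.1))
def press(i,zend=105.5):
    x,y=F[i]; move_l([x,y,121],[180,0,41],150) 
    for z in (117,114,112,110,108.5,107,106,zend):
        move_l([x,y,z],speed=25); o=get_obs(); print(NAMES[i],z,o["tcp_pos"].round(1),o["wrist_force"].round(1))
        if z<108.9 and o["wrist_force"][2]>18: break
    move_l([x,y,150],speed=120)
E
python3 - <<'E'
from h import *
grip(0)
goto([*F[1],150],[180,0,41]); print(get_obs()["t"])
press(1); print(get_obs()["t"])
cv2.imwrite("pics/s2.png",cv2.resize(get_image("scene")[120:315,140:380,::-1],None,fx=3,fy=3,interpolation=cv2.INTER_CUBIC))
E
```

```text
4.575
near_right 117 [444.4 133.9 117.5] [-0.1  0.   0.8]
near_right 114 [443.8 133.9 113.9] [-0.1  0.1 -0.1]
near_right 112 [443.8 133.9 111.8] [-0.4  0.2 -0.4]
near_right 110 [443.8 133.8 109.8] [-0.6 -0.5  0.1]
near_right 108.5 [443.9 133.9 108.4] [-0.1  0.3 -1.2]
near_right 107 [443.8 133.9 106.9] [-0.   0.4 -0.1]
near_right 106 [443.9 133.9 105.9] [-1.3 -0.4  0.3]
near_right 105.5 [443.9 133.9 105.5] [ 0.1 -1.2  0.1]
7.5083
```

View pics/s2.png

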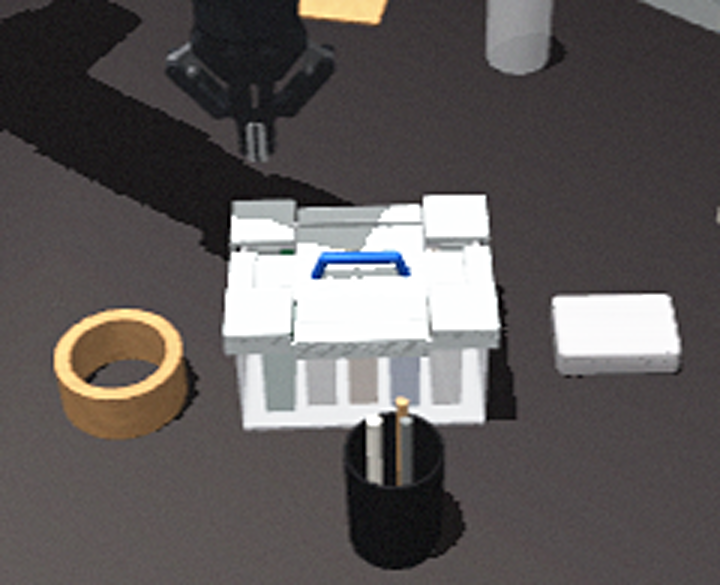

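The fingers met nothing all the way to z=105.5. In this picture the tip is at crop (257,160), higher than expected. I'll compare the projected TCP with both views before going on.

```bash
python3 - <<'E'
from h import *
o=get_obs(); print(o["tcp_pos"],o["ee_rot"],o["grip_width"],o["joint_pos"].round(1))
ims=[]
for cam in ("scene","top"):
    u,v=proj(cam,o["tcp_pos"]); print(cam,u,v,"crop",(u-140)*3,(v-120)*3)
    im=cv2.resize(get_image(cam)[...,::-1],None,fx=3,fy=3,interpolation=cv2.INTER_CUBIC)
    for z in (0,30): 
        u,v=proj(cam,o["tcp_pos"]+[0,0,z]); cv2.circle(im,(int(3*u+1),int(3*v+1)),3,(0,0,255),-1)
    ims.append(im[300:900,480:880] if cam=="scene" else im[400:1000,620:1020])
cv2.imwrite("pics/c3.png",np.hstack(ims))
E
```

```text
[443.36631883 133.78553802 149.31672703] [-1.79966998e+02  5.35508267e-02  4.09988266e+01] 0.051857003546184506 [  8.1  -4.7 116.4  -0.   68.4 -32.9]
scene 225.90437099730784 181.72776223966986 crop 257.7131129919235 185.18328671900957
top 289.33791524993643 260.52060143842874 crop 448.0137457498093 421.5618043152862
```

View pics/c3.png

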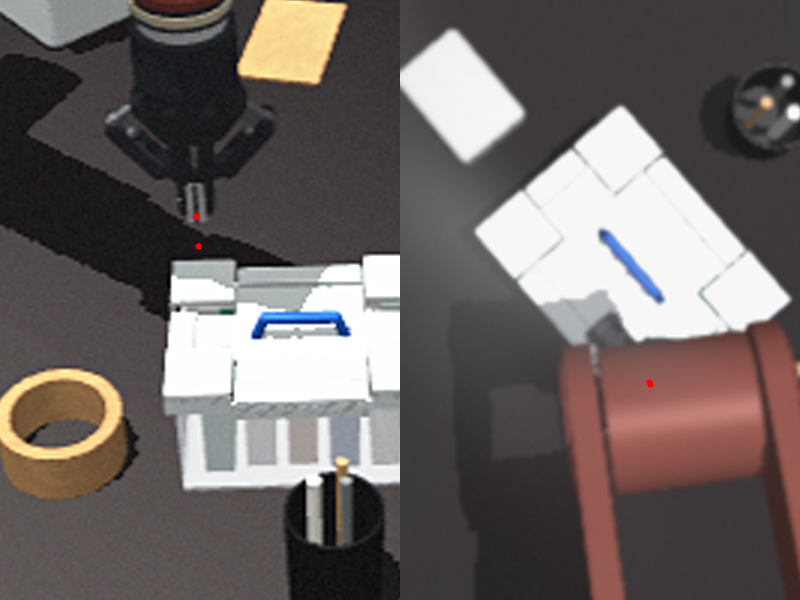

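The tip is at left crop (197,220) but the reported TCP projects to (198,246). The shift is purely vertical, so the fingertips end about 25–30 mm short of the reported TCP, which fits the lack of contact. I'll descend by force instead, with contact expected near z≈88.

```bash
cat >> h.py <<'E'
def press2(i,z0,zmin,stop=16):
    x,y=F[i]; move_l([x,y,z0],[180,0,41],150); log=[]; z=z0; up=0
    while z>zmin:
        z-=1; move_l([x,y,z],speed=30); f=get_obs()["wrist_force"]; log.append((z,f[2].round(1)))
        if f[2]>stop or np.hypot(*f[:2])>12: break
    print(NAMES[i],log,f.round(1),get_obs()["t"])
E
python3 - <<'E'
from h import *
press2(1,106,76)
im=cv2.resize(get_image("scene")[100:315,140:380,::-1],None,fx=2.5,fy=2.5,interpolation=cv2.INTER_CUBIC)
cv2.imwrite("pics/s4.png",im)
E
```

```text
near_right [(105, np.float64(-0.5)), (104, np.float64(-0.8)), (103, np.float64(0.6)), (102, np.float64(-0.7)), (101, np.float64(0.5)), (100, np.float64(0.1)), (99, np.float64(-0.9)), (98, np.float64(1.1)), (97, np.float64(0.8)), (96, np.float64(0.7)), (95, np.float64(-1.2)), (94, np.float64(0.1)), (93, np.float64(0.3)), (92, np.float64(-0.5)), (91, np.float64(0.3)), (90, np.float64(-0.6)), (89, np.float64(0.4)), (88, np.float64(-0.5)), (87, np.float64(1.2)), (86, np.float64(-0.7)), (85, np.float64(0.2)), (84, np.float64(3.1)), (83, np.float64(6.5)), (82, np.float64(6.2)), (81, np.float64(2.9)), (80, np.float64(-0.7)), (79, np.float64(-0.4)), (78, np.float64(0.0)), (77, np.float64(1.7)), (76, np.float64(-0.6))] [ 0.3  0.8 -0.6] 15.6
```

View pics/s4.png

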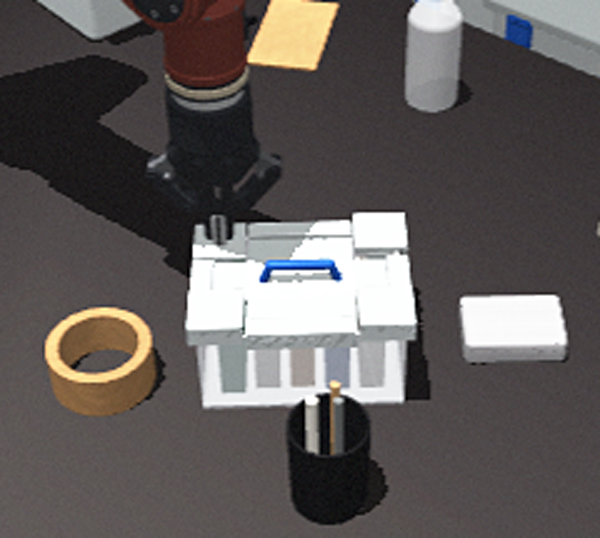

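Contact came at TCP z≈84.5, so the tip is about 30.5 mm short. The force peaked at 6.5 N and then dropped to zero at z≈80, which is the snap. The near_right section looks flush at (220,235) and the box hasn't moved. Now the other three.

```bash
cat >> h.py <<'E'
def press3(i):
    x,y=F[i]; move_l([x,y,112],[180,0,41],200); move_l([x,y,87],speed=80); log=[]
    for z in (83,81.5,79,77,75.8):
        move_l([x,y,z],speed=20); f=get_obs()["wrist_force"]; log.append((z,float(f[2].round(1))))
        if abs(f[2])>25: break
    move_l([x,y,112],speed=120); print(NAMES[i],log,get_obs()["t"])
E
python3 - <<'E'
from h import *
x,y=F[1]; move_l([x,y,112],speed=120)
for i in (0,2,3): press3(i)
move_l([*(F[3]+[-40,-60]),180],speed=200); 
goto([300,-350,250],[180,0,-49]); print(get_obs()["t"])
a=get_image("scene");b=get_image("top");print(get_obs()["t"])
r=lambda m:cv2.resize(m[...,::-1],None,fx=2.5,fy=2.5,interpolation=cv2.INTER_CUBIC)
cv2.imwrite("pics/e5.png",np.hstack([r(a[140:315,200:360]),r(b[140:315,200:360])]))
E
```

```text
near_left [(83, 3.4), (81.5, 6.3), (79, 0.6), (77, 0.2), (75.8, -0.0)] 19.3083
far_left [(83, 4.7), (81.5, 5.8), (79, -0.3), (77, -0.4), (75.8, -0.4)] 22.2583
far_right [(83, 6.9), (81.5, 4.4), (79, -1.2), (77, 1.0), (75.8, -0.3)] 25.4667
27.5667
27.6667
```

View pics/e5.png

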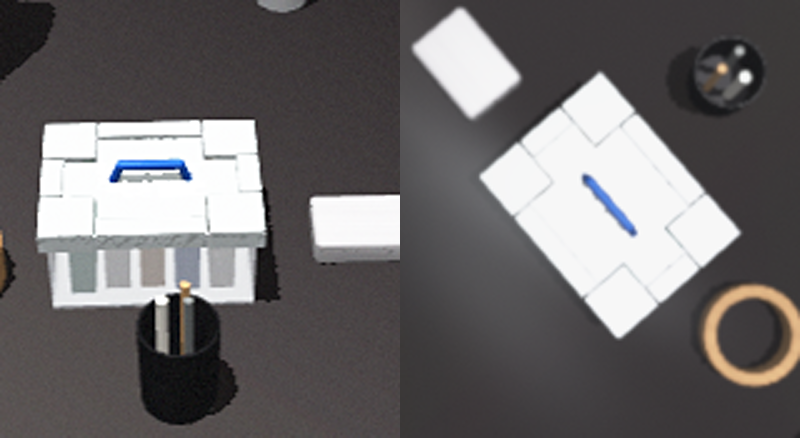

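In the scene view (left) all four corners are flush with the rim strips, and the top edge runs straight at (45–255,122). In the top view the lid's far corner is at full-image pixel (280,169), the same as at the start, so the box has not moved. The hand is clear.

```bash
python3 -c "
from station import *
sign_off()"
```

```text
the job is handed in; nothing more can be done
```

All four lid corners are pressed shut, and I handed the job in at about 27.7 s of the 42 s allowed, with the hand well clear of the box.

- **Snap check:** on every corner the force rose to about 6–7 N, then fell to about 0 as it snapped. The fingers went on to about flush height without meeting further resistance.
- **Final pictures:** all four corners are level with the rim strips. The lid's far corner is at the same pixel as at the start, so the box has not moved. The pen cup, tape roll and tin look unmoved by eye; the bottle is mostly outside the final crops, but the arm never went near it.
- **A check that disagreed:** the shut fingertips sit about 30 mm short of the reported tool position. The first press on the near-right corner, aimed using that reported height, therefore touched nothing. I confirmed the gap from the camera and by pressing down until I felt contact, and corrected for it on all four corners.
- **Box position:** the two cameras put the box within about 4 mm of each other, so I used the average.

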